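Slide the last marble tube into the free pocket

ROBOT

A 6-joint arm with a two-finger parallel gripper is mounted at the origin on the work surface. World frame = base frame: x ahead of the robot, y to its left, z up, the work surface at z = 0. Lengths are in m, angles in rad, forces in N, time in s.
With the tool pointing down it reaches from about 0.3 to 0.75 m from the base axis. Payload 8.5 kg.
Tool frame: the origin (TCP) lies at the very end of the fingers, on their centre line; the grasp point (between the pads) lies 19 mm behind it; z points along the fingers, y is the line along which they close (so a half turn about z gives the same grasp; the last joint's range is limited). The gripper opens to 85 mm and grips with 20 to 120 N. Pads are 22 mm wide; open, the fingers measure 114 mm over their backs; the gripper's body (76 mm by 85 mm) begins 54 mm behind the grasp point. The pads swing forward as they close: fully open they stand 13 mm farther back than shut.
Start: joints at [1.108, 0.381, 1.297, -0, 1.464, -0.215], TCP at [0.135, 0.533, 0.231] pointing down, gripper open.
Joint ranges: [-3.11, 3.11], [-0.89, 2.33], [0.22, 2.48], [-1.42, 4.56], [0.17, 2.85], [-2.88, 2.88]. Speed limits (rad/s): [2.39, 2.39, 3.14, 3.14, 3.14, 3.14].

INTERFACE

Orientations are given as a 3x3 rotation matrix whose columns are the frame's x, y, z axes.
In Python, from station import get_obs, camera, finish_job gives the robot as it stands.
- The arm moves only by the tool servo_tool, never from a script. Its argument "moves" is one flat list of numbers, 7 for each row, row after row: the shift along the tool's x, y, z in units of 25 mm (1.0 is 25 mm), then the turn, a rotation vector about the tool's x, y, z in units of 5 degrees (1.0 is 5 degrees), then the finger opening in mm, from 0 to 85.4. A call has 1 to 20 rows; each row is the pose to reach, as a shift and turn from the pose commanded when the call began, along the tool's axes at that moment; what a row does not reach only later rows make up. A row lasts 1/12 s, in which the tool goes at most 41.7 mm and 7.16 degrees, less where a joint would pass 70% of its speed; a pose out of reach is approached as far as the arm can. A call with a gripper value outside its range is refused whole. The fingers move at their own pace and stop on an object; "squeeze" is the grip in N (left out, the last holds). Time passes only in rows, so rows that repeat a pose let the fingers close. It gives the time, the measured TCP pose, the force, the opening and the grip force at its end, in the units of the state.
- get_obs(): the state, without advancing time (a new reading comes with each control period).
- camera(name): name is "scene" or "top" or "wrist"; returns a dict with "frame" (420x560x3 uint8, red, green, blue), "camera_matrix" (3x3 intrinsics, pixels), "k1" (the pictures are not rectified: a ray, as slopes to the right and down, at radius r is drawn at 1 + k1 r^2 times it, then the intrinsics apply), "extrinsics" (4x4, takes a point from camera to world coordinates); the wrist camera has in their place "tool_from_camera" (4x4, takes a point from camera to tool coordinates, whose origin is the TCP and whose axes are the flange's). Camera axes: x right, y down, z forward; pixel columns grow to the right and rows downward; lengths in m; the calibration is good to about 2 mm. A picture is of the moment at which its call begins: read the wrist's pose just before it. There is no depth.
- finish_job(): hands the job in; it is judged then, once.
The state is a dict: "time_s": time; "qpos": joint angles; "joint_velocities": joint speeds; "joint_torque": joint torques, N m; "tcp_pos": TCP position; "orientation": TCP orientation; "contact_force": force on the tool from outside, world axes, zero at the start; "moment": the same for the moment, N m; "gripper_width": opening from 0.0 (shut) to 1.0 (fully open); "finger_force": force on a finger pad.
Only numpy, scipy, OpenCV 4.12 (cv2) and the standard library are available. Lean on these libraries where they do the work, as an engineer would, in place of code of your own. Each camera call takes 0.05 s, during which the arm holds its last target. There are 200 camera calls.

TASK

One tube of marbles still stands on the deck of the plywood rack. Slide it along the deck, without lifting it off, into the one pocket that is empty, so that it drops fully in and stands upright there like the others. Leave the stored tubes in their pockets and do not shift the stopper, the jar or the bowl.

Things in the scene. Friction and masses are not known exactly. Their poses are not given: they have to be found in the camera images.
- rack: Fixed plywood rack, a block 250 (x) by 400 (y) by 60 (z) mm. Origin at the centre of its underside, z up, y along the row. Its flat top is the deck, 60 mm above the table; four pockets in one row along y at x = +50 mm, y = -120, -40, +40 and +120 mm; the clear part of the deck reaches from the row to the front edge at x = -125 mm, the side nearest the robot. No rims.
- rail_mid (a point): Middle of the rack's guard rail: a fixed 10 mm bar along the rack's y, its axis 31 mm behind the row of pocket centres and 80 mm above the deck, 4 mm clear of tubes centred in their pockets; its two posts stand 185 mm either side of this point.
- rack_hole0 (a point): Centre of the mouth, level with the deck, of a round pocket: 52 mm in diameter, 45 mm deep, flat floor with a dark rubber pad. Pocket 0 of 0 to 3, counted from the -y end of the row; axes as the rack's. Pockets 80 mm apart.
- rack_hole1 (a point): Centre of the mouth, level with the deck, of a round pocket: 52 mm in diameter, 45 mm deep, flat floor with a dark rubber pad. Pocket 1 of 0 to 3, counted from the -y end of the row; axes as the rack's. Pockets 80 mm apart.
- rack_hole2 (a point): Centre of the mouth, level with the deck, of a round pocket: 52 mm in diameter, 45 mm deep, flat floor with a dark rubber pad. Pocket 2 of 0 to 3, counted from the -y end of the row; axes as the rack's. Pockets 80 mm apart.
- rack_hole3 (a point): Centre of the mouth, level with the deck, of a round pocket: 52 mm in diameter, 45 mm deep, flat floor with a dark rubber pad. Pocket 3 of 0 to 3, counted from the -y end of the row; axes as the rack's. Pockets 80 mm apart.
- spare: White plastic tube of marbles, upright cylinder 44 mm in diameter and 140 mm tall, with a cork stopper 33 mm in diameter standing 20 mm higher (160 mm in all); about 250 g. Origin at the centre of its underside, z along the tube (up when it stands). The one standing on the clear deck in front of the row.
- stored_a: White plastic tube of marbles, upright cylinder 44 mm in diameter and 140 mm tall, with a cork stopper 33 mm in diameter standing 20 mm higher (160 mm in all); about 250 g. Origin at the centre of its underside, z along the tube (up when it stands). Already stands in one of the pockets (which one varies), its foot on the pocket floor, 15 mm above the table.
- stored_b: White plastic tube of marbles, upright cylinder 44 mm in diameter and 140 mm tall, with a cork stopper 33 mm in diameter standing 20 mm higher (160 mm in all); about 250 g. Origin at the centre of its underside, z along the tube (up when it stands). Already stands in one of the pockets (which one varies), its foot on the pocket floor, 15 mm above the table.
- stored_c: White plastic tube of marbles, upright cylinder 44 mm in diameter and 140 mm tall, with a cork stopper 33 mm in diameter standing 20 mm higher (160 mm in all); about 250 g. Origin at the centre of its underside, z along the tube (up when it stands). Already stands in one of the pockets (which one varies), its foot on the pocket floor, 15 mm above the table.
- stopper: Loose cork stopper, 28 mm in diameter, 22 mm tall, on the deck behind the row. Origin at its underside.
- bowl: Steel bowl of jacks, 110 mm across, 45 mm tall, on the table beyond the rack's +y end. Origin at its underside.
- jar: Green jar with a cork-style top, 84 mm in diameter, 120 mm tall, on the table beyond the rack's -y end. Origin at its underside.
Mind the look-alikes: they are no part of the job. Leave any blue look-alike of the stored_a alone.

How it is judged:
By the outcome, as a careful person would: the job done as asked, in the order asked, and still so for the second after the job is handed in, with the robot touching nothing.
It also fails if it takes over 32 s, if anything falls off the work surface, if the arm or the gripper's body presses on something with over 40 N, if the wrist force passes 120 N, or if a joint passes its speed limit or range.

## Working session

There is one attempt and no reset: what is moved stays moved. The work goes in short steps, Python scripts to look and compute and a tool call to move; the robot and the scene stay as the last step left them, time stands still between calls to the robot, and variables do not carry over. Pictures are saved under pics/ and viewed, at most 10 in all, crops included, and the job is handed in when it is done.

Besides the shell and the picture viewer there is one more tool, called after "Request:" as name(argument=value, ...) on one line, values as JSON. servo_tool: Moves the arm, as the interface text tells. Its arguments: {"type":"object","properties":{"moves":{"type":"array","items":{"type":"number"}},"squeeze":{"type":"number"}},"required":["moves"]}

```bash
mkdir -p pics; ls; python3 - <<'E'
from station import *
import cv2,json,numpy as np
np.set_printoptions(precision=4,suppress=True)
for n in("scene","top"):
    c=camera(n); cv2.imwrite(f"pics/{n}0.png",c["frame"][:,:,::-1])
    print(n,c["camera_matrix"],c["k1"],c["extrinsics"])
    np.savez(f"{n}0.npz",**c)
o=get_obs(); print(o)
E
```

```text
pics
scene [[380.4159   0.     276.7913]
 [  0.     380.4159 209.1441]
 [  0.       0.       1.    ]] -0.02672758955023967 [[ 0.4566  0.6724 -0.5826  1.1075]
 [ 0.8896 -0.3349  0.3107 -0.2128]
 [ 0.0138 -0.6601 -0.7511  0.6871]
 [ 0.      0.      0.      1.    ]]
top [[385.0632   0.     284.0241]
 [  0.     385.0632 203.7461]
 [  0.       0.       1.    ]] 0.0065960987053017665 [[-0.0253 -0.9979  0.0588  0.5797]
 [-0.9996  0.0243 -0.0175  0.0331]
 [ 0.016  -0.0592 -0.9981  1.0723]
 [ 0.      0.      0.      1.    ]]
{'time_s': 0.1, 'qpos': array([ 1.1077,  0.3811,  1.2982,  0.    ,  1.4636, -0.2153]), 'joint_velocities': array([-0.0006, -0.0012, -0.0019, -0.0005, -0.0008,  0.0002]), 'joint_torque': array([  0.0048, -44.9214, -23.1661,  -0.0001,   0.0036,  -0.    ]), 'tcp_pos': array([0.1348, 0.5329, 0.2308]), 'orientation': array([[-0.9695,  0.2452, -0.0006],
       [ 0.2452,  0.9695, -0.0012],
       [ 0.0003, -0.0013, -1.    ]]), 'contact_force': array([-0.2961, -0.478 ,  1.142 ]), 'moment': array([-0.0398,  0.0059, -0.0043]), 'finger_force': 0.0, 'gripper_width': 0.9959830884455654}
```

View pics/scene0.png

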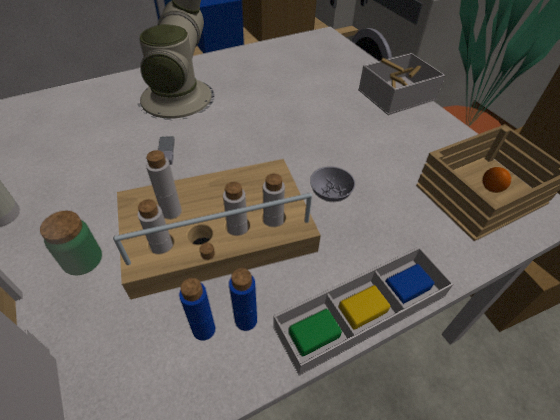

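View pics/top0.png

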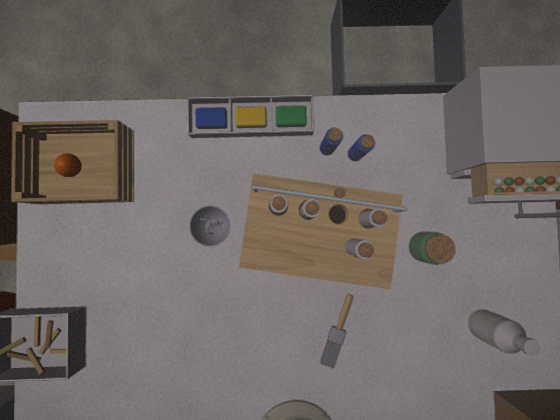

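The scene view shows the spare on the deck at (165,185), in front of the -y end, with the empty pocket at (200,235), which is pocket 1. In the top view the empty pocket is at (338,214) and the spare's cork at about (365,249). I'll enlarge the top view to get exact pixels.

```bash
python3 - <<'E'
import cv2
im=cv2.imread("pics/top0.png")[165:295,230:420]
cv2.imwrite("pics/crop.png",cv2.resize(im,None,fx=4,fy=4,interpolation=cv2.INTER_CUBIC))
E
```

```text
(no output)
```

View pics/crop.png

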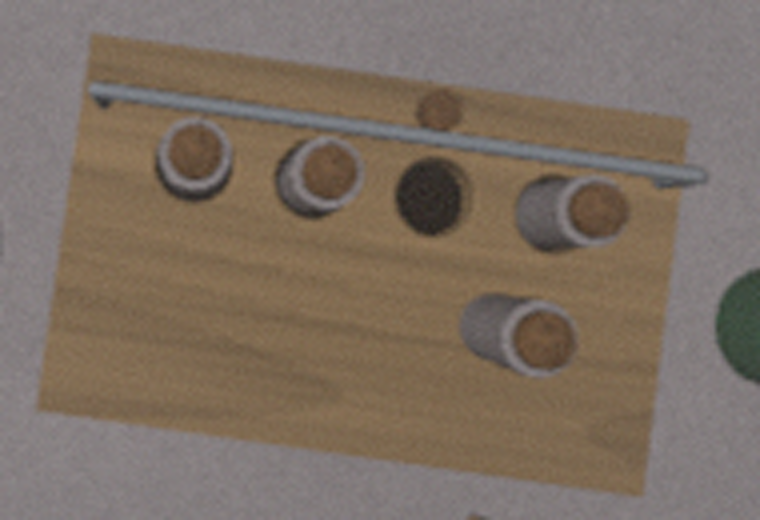

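The crop shows the rack corners at (91,33), (690,119), (643,495) and (37,410), and the stored corks at (196,150), (331,170) and (599,210). The spare's cork is at (544,339) and the empty mouth at about (434,196).

```bash
cat >h.py <<'E'
import numpy as np,cv2
from scipy.spatial.transform import Rotation as R
def ray(c,px,z,E=None):
    K=c["camera_matrix"];E=c["extrinsics"] if E is None else E
    u=cv2.undistortPoints(np.array([[px]],float),K,np.array([float(c["k1"]),0,0,0]))[0,0]
    # note: forward model x(1+k1 r^2) is OpenCV's
    d=E[:3,:3]@np.array([*u,1]);return E[:3,3]+d*(z-E[2,3])/d[2]
E
python3 - <<'E'
from h import *
from scipy.optimize import least_squares
np.set_printoptions(precision=4,suppress=True)
c=dict(np.load("top0.npz"));f=lambda p,z:ray(c,(p[0]/4+229.6,p[1]/4+164.6),z)[:2]
cor=[((91,33),.06,(.125,.2)),((690,119),.06,(.125,-.2)),((643,495),.06,(-.125,-.2)),((37,410),.06,(-.125,.2)),
((434,197),.06,(.05,-.04)),((196,150),.175,(.05,.12)),((331,170),.175,(.05,.04)),((599,210),.175,(.05,-.12))]
W=np.array([f(a,z) for a,z,_ in cor]);L=np.array([l for *_,l in cor])
T=lambda p,l:l@np.array([[np.cos(p[2]),-np.sin(p[2])],[np.sin(p[2]),np.cos(p[2])]]).T+p[:2]
p=least_squares(lambda p:(T(p,L)-W).ravel(),[.5,0,0]).x
print(p,(T(p,L)-W)*1000)
h=T(p,np.array([.05,-.04]));s=f((544,339),.22);s2=f((539,339),.2)
print("hole",h,"spare",s,s2,"push",h-s,np.hypot(*(h-s)),np.degrees(np.arctan2(*(h-s)[::-1])))
a=p[2];Rm=np.array([[np.cos(a),-np.sin(a)],[np.sin(a),np.cos(a)]]);print("spare in rack",Rm.T@(s-p[:2]))
d=dict(np.load("scene0.npz"))
P=np.array([[*s,.22],[*h,.06]]);E=np.linalg.inv(d["extrinsics"])
print(cv2.projectPoints(P,E[:3,:3],E[:3,3],d["camera_matrix"],np.array([float(d["k1"]),0,0,0]))[0])
E
```

```text
[ 0.567  -0.0796 -0.1662] [[ 0.2131 -0.0541]
 [ 0.5498  0.463 ]
 [-0.8596  0.2361]
 [-0.2521  1.1768]
 [ 0.4949 -0.9015]
 [-0.5623  0.5029]
 [-0.1792  0.1354]
 [ 0.5954 -1.5586]]
hole [ 0.6097 -0.1273] spare [ 0.5246 -0.1594] [ 0.5234 -0.1611] push [0.085  0.0321] 0.09089416272861336 20.66958424036244
spare in rack [-0.0286 -0.0857]
[[[156.0765 154.7258]]

 [[199.6428 233.5523]]]
```

```bash
cat >>h.py <<'E'
RACK=np.array([.567,-.0796]);A=-.1662
def rk(x,y):return RACK+R.from_euler('z',A).as_matrix()[:2,:2]@[x,y]
def plan(x,y,z):  # rack-frame target xy, world z -> servo units
    from station import get_obs
    o=get_obs();O=o["orientation"];G=np.array([[-np.cos(A),-np.sin(A),0],[-np.sin(A),np.cos(A),0],[0,0,-1]])
    d=O.T@(np.array([*rk(x,y),z])-o["tcp_pos"]);r=R.from_matrix(O.T@G).as_rotvec(degrees=True)
    print(np.round(d/.025,2),np.round(r/5,2))
E
python3 -c "
from h import *
plan(-.0286,-.0857,.268)"
```

```text
[-21.91 -23.03  -1.47] [-0.01 -0.   -0.93]
```

Request:
servo_tool(moves=[-1,-1,-1.47,0,0,0,85,-21.91,-23.03,-1.47,0,0,-0.93,85,-21.91,-23.03,-1.47,0,0,-0.93,85,-21.91,-23.03,-1.47,0,0,-0.93,85,-21.91,-23.03,-1.47,0,0,-0.93,85,-21.91,-23.03,-1.47,0,0,-0.93,85,-21.91,-23.03,-1.47,0,0,-0.93,85,-21.91,-23.03,-1.47,0,0,-0.93,85,-21.91,-23.03,-1.47,0,0,-0.93,85,-21.91,-23.03,-1.47,0,0,-0.93,85,-21.91,-23.03,-1.47,0,0,-0.93,85,-21.91,-23.03,-1.47,0,0,-0.93,85,-21.91,-23.03,-1.47,0,0,-0.93,85,-21.91,-23.03,-1.47,0,0,-0.93,85,-21.91,-23.03,-1.47,0,0,-0.93,85,-21.91,-23.03,-1.47,0,0,-0.93,85,-21.91,-23.03,-1.47,0,0,-0.93,85,-21.91,-23.03,-1.47,0,0,-0.93,85,-21.91,-23.03,-1.47,0,0,-0.93,85,-21.91,-23.03,-1.47,0,0,-0.93,85], squeeze=25)

```text
time_s: 1.77
tcp_pos: [0.5261, -0.1637, 0.2668]
orientation: [[-0.986, 0.169, -0.001], [0.169, 0.986, -0.0], [0.001, -0.0, -1.0]]
contact_force: [-0.3, 0.4, 0.0]
gripper_width: 0.991
finger_force: 0.0
```

```bash
python3 - <<'E'
from h import *
from station import *
np.set_printoptions(precision=4,suppress=True)
o=get_obs();c=camera("wrist");np.savez("w1.npz",**c)
T=np.eye(4);T[:3,:3]=o["orientation"];T[:3,3]=o["tcp_pos"];E=T@c["tool_from_camera"];np.save("w1E.npy",E)
print(o["tcp_pos"],E,rk(-.0286,-.0857))
I=np.linalg.inv(E);k=np.array([float(c["k1"]),0,0,0])
im=c["frame"][:,:,::-1].copy()
for P in [(*rk(-.0286,-.0857),.22),(*rk(.05,-.04),.06),(*rk(.05,-.12),.175)]:
    q=cv2.projectPoints(np.array([P]),I[:3,:3],I[:3,3],c["camera_matrix"],k)[0].ravel();print(q)
    cv2.drawMarker(im,tuple(int(v) for v in np.clip(q,-999,999)),(0,0,255),0,12,1)
cv2.imwrite("pics/w1.png",im)
plan(-.0286,-.0857,.159)
E
```

```text
[ 0.5261 -0.1637  0.2668] [[ 0.1693  0.9395  0.2978  0.4503]
 [ 0.9856 -0.1613 -0.0515 -0.1515]
 [-0.0003  0.3023 -0.9532  0.4085]
 [ 0.      0.      0.      1.    ]] [ 0.5246 -0.1594]
[288.5025 231.7568]
[325.9459 244.3908]
[243.7295 303.2677]
[0.1  0.18 4.3 ] [-0.   -0.01 -0.05]
```

View pics/w1.png

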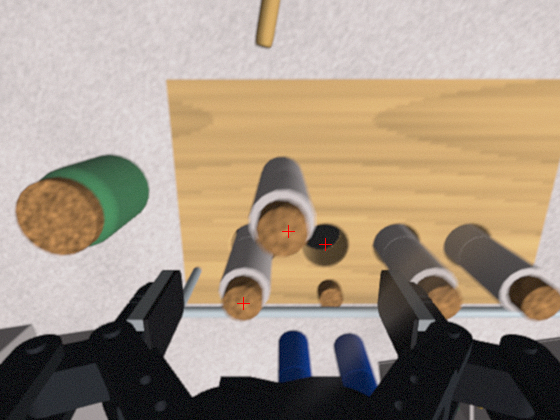

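The wrist view shows the spare's cork at (283,229), about 5 px left of where I predicted. The stored cork is at (242,299), and the hole matches at (325,245). The arm may still have been settling, so I'll take another picture and measure the cork in it.

```bash
cat >w.py <<'E'
from h import *
from station import *
import sys
np.set_printoptions(precision=4,suppress=True)
o=get_obs();c=camera("wrist");T=np.eye(4);T[:3,:3]=o["orientation"];T[:3,3]=o["tcp_pos"];E=T@c["tool_from_camera"]
cv2.imwrite(f"pics/{sys.argv[1]}.png",c["frame"][:,:,::-1])
print(o["tcp_pos"],o["joint_velocities"])
hsv=cv2.cvtColor(c["frame"],cv2.COLOR_RGB2HSV);Ai=R.from_euler('z',A).as_matrix()[:2,:2].T
m=cv2.inRange(hsv,(8,110,60),(20,255,190))
m=cv2.morphologyEx(m,cv2.MORPH_OPEN,np.ones((9,9)))
for ct in cv2.findContours(m,0,1)[0]:
    a=cv2.contourArea(ct)
    if 200<a<8000:
        (x,y),ax,_=cv2.fitEllipse(ct)
        print((x,y),ax,"rack@.22",Ai@(ray(c,(x,y),.22,E)[:2]-RACK),"@.175",Ai@(ray(c,(x,y),.175,E)[:2]-RACK))
plan(-.0286,-.0857,.159)
E
python3 w.py w2
```

```text
[ 0.5264 -0.1642  0.2665] [ 0.0532 -0.0521  0.0958  0.012  -0.0126  0.0508]
(542.2206420898438, 299.52496337890625) (30.437265396118164, 38.24078369140625) rack@.22 [0.0187 0.0756] @.175 [0.0477 0.1153]
(448.14129638671875, 296.019287109375) (24.2318115234375, 35.17081832885742) rack@.22 [0.0159 0.0154] @.175 [0.0442 0.0407]
(333.9562683105469, 294.2521057128906) (19.7423038482666, 25.0799503326416) rack@.22 [ 0.0143 -0.0572] @.175 [ 0.0423 -0.0492]
(245.3278045654297, 297.8113708496094) (34.0057258605957, 41.933467864990234) rack@.22 [ 0.0166 -0.1135] @.175 [ 0.0452 -0.119 ]
(284.8792724609375, 226.9994354248047) (47.28865432739258, 52.93210983276367) rack@.22 [-0.0314 -0.0883] @.175 [-0.0143 -0.0877]
(61.82603073120117, 212.8392333984375) (69.83787536621094, 84.57061767578125) rack@.22 [-0.0408 -0.2189] @.175 [-0.026  -0.2496]
[0.04 0.09 4.31] [ 0.   -0.02 -0.04]
```

View pics/w2.png

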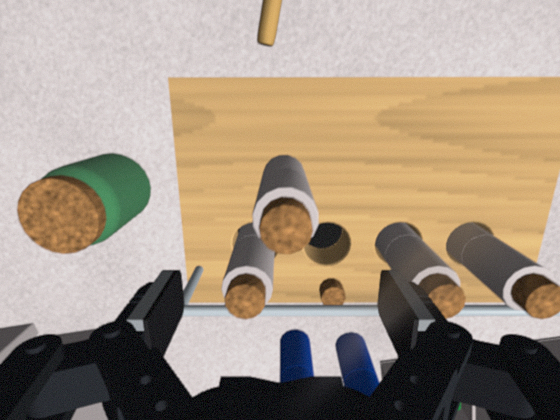

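The corks agree with the top-view estimate within about 3 mm, so I'll descend around the spare with the fingers open.

Request:
servo_tool(moves=[0.1,0.1,0,0,0,0,85,0.1,0.1,0,0,0,0,85,0.1,0.1,1,0,0,0,85,0.1,0.1,2,0,0,0,85,0.1,0.1,3,0,0,0,85,0.1,0.1,4,0,0,0,85,0.1,0.1,4.3,0,0,0,85,0.1,0.1,4.3,0,0,0,85])

```text
time_s: 2.53
tcp_pos: [0.5217, -0.155, 0.1596]
orientation: [[-0.986, 0.165, -0.003], [0.165, 0.986, 0.002], [0.003, 0.001, -1.0]]
contact_force: [0.4, 0.3, 0.1]
gripper_width: 0.998
finger_force: 0.0
```

```bash
python3 -c "
from h import *
plan(-.030,-.0865,.159)
from station import *
o=get_obs();print(o['tcp_pos'],o['joint_velocities'].round(3))"
```

```text
[-0.09 -0.18  0.02] [ 0.01 -0.04  0.01]
[ 0.52172779 -0.15503075  0.15959555] [-0.005 -0.03  -0.068  0.002  0.04  -0.001]
```

Request:
servo_tool(moves=[-0.08,-0.18,0,0,0,0,85,-0.08,-0.18,0,0,0,0,65,-0.08,-0.18,0,0,0,0,55,-0.08,-0.18,0,0,0,0,48,-0.08,-0.18,0,0,0,0,43,-0.08,-0.18,0,0,0,0,40,-0.08,-0.18,0,0,0,0,40,-0.08,-0.18,0,0,0,0,40], squeeze=25)

```text
time_s: 3.2
tcp_pos: [0.5242, -0.1613, 0.1615]
orientation: [[-0.986, 0.166, 0.001], [0.166, 0.986, -0.001], [-0.002, -0.001, -1.0]]
contact_force: [-1.3, 0.3, 5.8]
gripper_width: 0.507
finger_force: 25.1
```

```bash
python3 -c "
from h import *
plan(0.005,-.04,.160);plan(-.030,-.0865,.160)"
```

```text
[-1.35  1.91  0.06] [-0.01  0.02 -0.01]
[0.05 0.05 0.06] [-0.01  0.02 -0.01]
```

Request:
servo_tool(moves=[-0.3,0.3,0,0,0,0,40,-0.6,0.7,0,0,0,0,40,-0.9,1.1,0,0,0,0,40,-1.1,1.5,0,0,0,0,40,-1.3,1.8,0,0,0,0,40,-1.35,1.9,0,0,0,0,40,-1.35,1.9,0,0,0,0,40,-1.35,1.9,0,0,0,0,40])

```text
time_s: 3.87
tcp_pos: [0.5652, -0.121, 0.162]
orientation: [[-0.986, 0.166, 0.001], [0.166, 0.986, -0.003], [-0.002, -0.003, -1.0]]
contact_force: [-3.7, -3.9, 9.2]
gripper_width: 0.511
finger_force: 31.6
```

```bash
python3 w.py w3; python3 -c "
from h import *
from station import *
plan(.05,-.04,.160)
c=camera('top');im=cv2.resize(c['frame'][165:295,230:420,::-1],None,fx=4,fy=4,interpolation=2)
w=cv2.imread('pics/w3.png')[150:420,150:450];w=cv2.resize(w,None,fx=2.2,fy=2.2)
cv2.imwrite('pics/w3c.png',w)"
```

```text
[ 0.5652 -0.121   0.162 ] [-0.0042 -0.0019  0.0026  0.0044 -0.001  -0.002 ]
(254.127197265625, 316.3099365234375) (16.619918823242188, 43.915462493896484) rack@.22 [-0.0125 -0.0493] @.175 [ 0.0195 -0.0535]
(282.2016296386719, 338.49554443359375) (62.49930191040039, 98.8038101196289) rack@.22 [-0.0049 -0.0412] @.175 [ 0.0313 -0.0411]
[ 1.35 -1.78  0.12] [-0.03  0.02 -0.  ]
[-1.8   0.05  0.08] [-0.03  0.02 -0.  ]
```

View pics/w3.png

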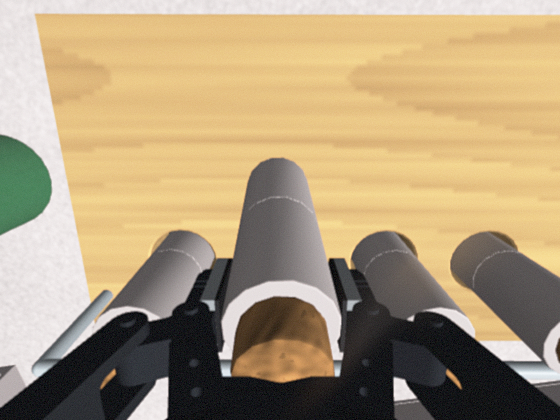

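The tube is held upright: the front of its foot is at (277,158), the front of its rim at (281,282), and the deck's front edge at about row 14. From these I'll get the tube's position relative to the rack.

```bash
python3 - <<'E'
from h import *
from station import *
np.set_printoptions(precision=4,suppress=True)
o=get_obs();c=camera("wrist");T=np.eye(4);T[:3,:3]=o["orientation"];T[:3,3]=o["tcp_pos"];E=T@c["tool_from_camera"]
Ai=R.from_euler('z',A).as_matrix()[:2,:2].T
for n,p,z in [("foot front",(277,158),.06),("deck edge",(277,14),.06),("rim front",(281,281),.2),("foot L",(249,172),.06),("foot R",(306,172),.06)]:
    print(n,Ai@(ray(c,p,z,E)[:2]-RACK))
print("tcp",Ai@(o["tcp_pos"][:2]-RACK))
E
```

```text
foot front [-0.0321 -0.0446]
deck edge [-0.1242 -0.0443]
rim front [-0.0126 -0.0416]
foot L [-0.0219 -0.0651]
foot R [-0.0219 -0.0235]
tcp [ 0.005  -0.0411]
```

The foot's centre is at x = -10 mm and the rim's at +9 mm, so the foot has dragged and the tube leans about 8° forward. I'll move the grip back to stand it up and release it lightly. Then I'll regrip harder, with less downward load.

Request:
servo_tool(moves=[0.15,0,0,0,0,0,40,0.3,0,0,0,0,0,40,0.45,0,0,0,0,0,40,0.55,0,0,0,0,0,40,0.55,0,0,0,0,0,40,0.55,0,0,0,0,0,47,0.55,0,0,0,0,0,50,0.55,0,0,0,0,0,50,0.55,0,0,0,0,0,50,0.55,0,0,0,0,0,50], squeeze=20)

```text
time_s: 4.85
tcp_pos: [0.5514, -0.1174, 0.1602]
orientation: [[-0.986, 0.166, -0.001], [0.166, 0.986, 0.001], [0.001, 0.001, -1.0]]
contact_force: [-0.5, 0.9, 0.0]
gripper_width: 0.588
finger_force: 0.0
```

```bash
python3 w.py w4
```

```text
[ 0.5514 -0.1174  0.1602] [ 0.0005 -0.004  -0.0014 -0.0022 -0.0019 -0.0005]
(275.8731689453125, 373.5495910644531) (16.888893127441406, 35.73318862915039) rack@.22 [-0.0078 -0.0421] @.175 [ 0.0351 -0.0428]
(268.8409729003906, 327.5838928222656) (50.69267654418945, 129.51052856445312) rack@.22 [-0.0241 -0.044 ] @.175 [ 0.0098 -0.0458]
[ 0.78 -1.83  0.05] [ 0.   -0.01 -0.  ]
```

View pics/w4.png

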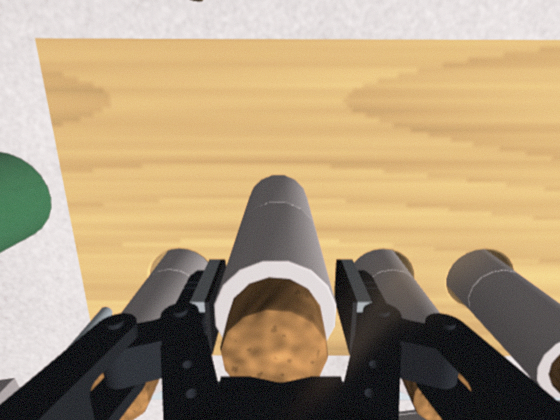

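The tube is now released, with the front of its foot at (278,176) and the front of its rim at (275,262).

```bash
cat >m.py <<'E'
from h import *
from station import *
import sys
np.set_printoptions(precision=4,suppress=True)
o=get_obs();c=camera("wrist");T=np.eye(4);T[:3,:3]=o["orientation"];T[:3,3]=o["tcp_pos"];E=T@c["tool_from_camera"]
Ai=R.from_euler('z',A).as_matrix()[:2,:2].T
v=list(map(float,sys.argv[1:]))
for i in range(0,len(v),3):print(Ai@(ray(c,v[i:i+2],v[i+2],E)[:2]-RACK))
print("tcp",Ai@(o["tcp_pos"][:2]-RACK))
E
python3 m.py 278 176 .06 275 262 .2 278 39 .06
```

```text
[-0.0337 -0.0424]
[-0.0347 -0.0425]
[-0.1239 -0.0422]
tcp [-0.0091 -0.0399]
```

It is upright, with its centre at about (-12, -42) mm in the rack frame. I'll regrip with a firm squeeze and check the vertical load.

Request:
servo_tool(moves=[0.12,-0.06,-0.05,0,0,0,50,0.12,-0.06,-0.05,0,0,0,50,0.12,-0.06,-0.05,0,0,0,44,0.12,-0.06,-0.05,0,0,0,38,0.12,-0.06,-0.05,0,0,0,38,0.12,-0.06,-0.05,0,0,0,38], squeeze=80)

```text
time_s: 5.45
tcp_pos: [0.5485, -0.1188, 0.1623]
orientation: [[-0.986, 0.166, 0.001], [0.166, 0.986, -0.001], [-0.001, -0.0, -1.0]]
contact_force: [-0.5, 0.1, 5.8]
gripper_width: 0.501
finger_force: 81.0
```

Request:
servo_tool(moves=[0,0,-0.05,0,0,0,38,0,0,-0.05,0,0,0,38])

```text
time_s: 5.62
tcp_pos: [0.548, -0.1185, 0.1626]
orientation: [[-0.986, 0.166, -0.001], [0.166, 0.986, 0.001], [0.001, 0.0, -1.0]]
contact_force: [0.3, 0.9, -3.5]
gripper_width: 0.502
finger_force: 81.2
```

Request:
servo_tool(moves=[0,0,0.02,0,0,0,38,-0.2,0.03,0.02,0,0,0,38,-0.4,0.06,0.02,0,0,0,38,-0.6,0.06,0.02,0,0,0,38,-0.8,0.06,0.02,0,0,0,38,-1.0,0.06,0.02,0,0,0,38,-1.2,0.06,0.02,0,0,0,38,-1.4,0.06,0.02,0,0,0,38,-1.6,0.06,0.02,0,0,0,38,-1.6,0.06,0.02,0,0,0,38,-1.6,0.06,0.02,0,0,0,38])

```text
time_s: 6.53
tcp_pos: [0.5884, -0.1239, 0.1624]
orientation: [[-0.986, 0.166, 0.001], [0.166, 0.986, -0.0], [-0.001, 0.0, -1.0]]
contact_force: [0.8, -0.4, -2.2]
gripper_width: 0.492
finger_force: 81.3
```

```bash
python3 w.py w5
```

```text
[ 0.5884 -0.1239  0.1624] [-0.0016 -0.0091  0.0134 -0.0018  0.0013 -0.0007]
(242.445068359375, 361.87188720703125) (18.492267608642578, 31.89147186279297) rack@.22 [ 0.0273 -0.0525] @.175 [ 0.068  -0.0587]
(79.05508422851562, 323.54827880859375) (13.222357749938965, 29.375843048095703) rack@.22 [ 0.0135 -0.0997] @.175 [ 0.0468 -0.1312]
(466.0503234863281, 307.7044372558594) (26.070573806762695, 36.31871032714844) rack@.22 [0.0083 0.0123] @.175 [0.0387 0.0409]
(278.5826721191406, 321.13916015625) (59.80026626586914, 88.94330596923828) rack@.22 [ 0.0128 -0.0415] @.175 [ 0.0456 -0.0418]
(121.60723114013672, 300.25274658203125) (39.67970657348633, 67.28073120117188) rack@.22 [ 0.0058 -0.0862] @.175 [ 0.0348 -0.1105]
[ 2.27 -1.82  0.13] [ 0.  0. -0.]
```

View pics/w5.png

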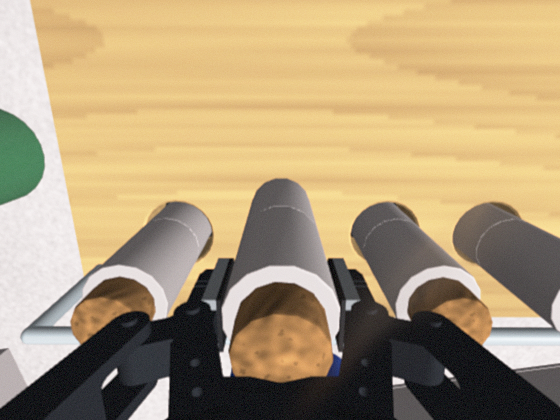

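The foot's front is at (280,179) and the rim's front at (280,266). It looks upright, so I'll compute its position.

```bash
python3 m.py 280 179 .06 280 266 .2 ; python3 -c "
from h import *
plan(.05,-.04,.162)"
```

```text
[ 0.0064 -0.0412]
[ 0.005  -0.0411]
tcp [ 0.0281 -0.0401]
[-0.88  0.01  0.02] [ 0. -0. -0.]
```

Request:
servo_tool(moves=[-0.2,0,0,0,0,0,38,-0.4,0,0,0,0,0,38,-0.6,0,0,0,0,0,38,-0.8,0,0,0,0,0,38,-0.88,0,0,0,0,0,38,-0.88,0,0,0,0,0,38,-0.88,0,0,0,0,0,38,-0.88,0,0.1,0,0,0,38,-0.88,0,0.2,0,0,0,38,-0.88,0,0.3,0,0,0,38])

```text
time_s: 7.47
tcp_pos: [0.6095, -0.1274, 0.1548]
orientation: [[-0.986, 0.166, -0.0], [0.166, 0.986, 0.0], [0.0, 0.0, -1.0]]
contact_force: [-0.0, -0.6, -3.3]
gripper_width: 0.498
finger_force: 81.3
```

It has entered the pocket freely, with no contact force. I'll lower it nearly to the floor, open slightly and check.

Request:
servo_tool(moves=[0,0,0.2,0,0,0,38,0,0,0.4,0,0,0,38,0,0,0.6,0,0,0,38,0,0,0.8,0,0,0,38,0,0,1.0,0,0,0,38,0,0,1.2,0,0,0,38,0,0,1.35,0,0,0,38,0,0,1.4,0,0,0,38,0,0,1.4,0,0,0,38])

```text
time_s: 8.22
tcp_pos: [0.6096, -0.1274, 0.1197]
orientation: [[-0.986, 0.166, -0.001], [0.166, 0.986, 0.0], [0.001, 0.0, -1.0]]
contact_force: [-0.5, 0.3, -2.4]
gripper_width: 0.493
finger_force: 81.3
```

Still free, with only the tube's weight on the grip. I'll open slightly to let it settle, then go straight up.

Request:
servo_tool(moves=[0,0,0,0,0,0,48,0,0,0,0,0,0,52,0,0,0,0,0,0,58,0,0,0,0,0,0,58,0,0,0,0,0,0,58,0,0,-0.5,0,0,0,58,0,0,-1.2,0,0,0,58,0,0,-2.2,0,0,0,58,0,0,-3.4,0,0,0,58,0,0,-4.8,0,0,0,58,4,0,-5,0,0,0,58,8,0,-5,0,0,0,58,8,0,-5,0,0,0,58,8,0,-5,0,0,0,58,8,0,-5,0,0,0,58,8,0,-5,0,0,0,58], squeeze=20)

```text
time_s: 9.55
tcp_pos: [0.4077, -0.0925, 0.2456]
orientation: [[-0.986, 0.166, -0.001], [0.166, 0.986, 0.0], [0.001, 0.0, -1.0]]
contact_force: [0.1, -0.5, 1.3]
gripper_width: 0.677
finger_force: 0.0
```

```bash
python3 - <<'E'
from station import *
import cv2
a=camera("scene")["frame"][130:350,90:350,::-1];b=camera("top")["frame"][165:295,230:420,::-1]
a=cv2.resize(a,(390,330),interpolation=2);b=cv2.resize(b,(400,330),interpolation=2)
cv2.imwrite("pics/end.png",cv2.hconcat([a,b]))
E
```

```text
(no output)
```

View pics/end.png

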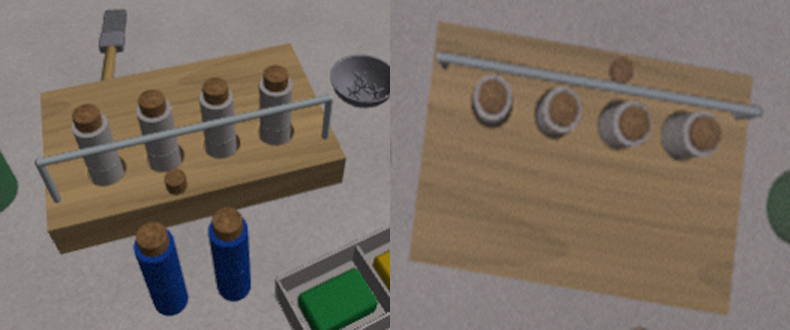

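All four tubes stand upright at the same height, with the spare in pocket 1 at (155,130). The loose stopper and the other objects haven't moved, and the arm is clear.

```bash
python3 -c "
from station import *
print(finish_job())"
```

```text
the job is handed in; nothing more can be done
None
```

The spare tube now stands upright and fully seated in pocket 1, the one that was empty. The stored tubes, stopper, jar and bowl were not disturbed, and the job was handed in at about 10 s. The tube leaned about 8° partway along the deck and was set upright again; its weight was mostly on the gripper for the last stretch, so its foot may have been a fraction of a millimetre off the deck there.

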